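# Raise the track barrier and let the mushroom basket through

### The arm

A 7-joint arm with a two-finger parallel gripper is mounted at the origin on the work surface. World frame = base frame: x ahead of the robot, y to its left, z up, the work surface at z = 0. Lengths are in m, angles in rad, forces in N, time in s.
With the tool pointing down it reaches from about 0.425 to 0.925 m from the base axis. Payload 6.8 kg.
Tool frame: the origin (TCP) lies at the very end of the fingers, on their centre line; the grasp point (between the pads) lies r.grasp_offset behind it (r.grasp_offset is the distance from the TCP to the grasp point, in m); z points along the fingers, y is the line along which they close (so a half turn about z gives the same grasp; the last joint's range is limited). The gripper opens to 85 mm and grips with 20 to 120 N. Pads are 22 mm wide; open, the fingers measure 114 mm over their backs; the gripper's body (76 mm by 85 mm) begins 54 mm behind the grasp point. The pads swing forward as they close: fully open they stand 13 mm farther back than shut.
Start: joints at [-0.108, 0.477, 0.022, 1.555, -0.011, 1.109, -0.083], TCP at [0.675, 0, 0.231] pointing down, gripper open.
Joint ranges: [-2.96, 2.96], [-0.34, 2.1], [-1.41, 1.46], [0.24, 2.44], [-1.37, 4.51], [0.17, 1.92], [-2.96, 2.96]. Speed limits (rad/s): [2.39, 2.39, 3.14, 3.14, 3.14, 3.14, 3.14].

### API

Orientations are given as a 3x3 rotation matrix whose columns are the frame's x, y, z axes.
In Python, from rig import monitor, vision, r gives the robot as it stands. The module is installed in compiled form; this text tells all that it offers.
- The arm moves only by the tool drive_tool, never from a script. Its argument "targets" is a list of rows, each an object with "delta_pos": the shift along the tool's x, y, z in units of 0.3 m (1.0 is 0.3 m), a list of three; "delta_rot": the turn, a rotation vector about the tool's x, y, z in units of 60 degrees (1.0 is 60 degrees), a list of three; "jaw": the finger opening in mm, from 0 to 85.4. A call has 1 to 12 rows; each row shifts and turns the commanded pose from where the row before left it, along the tool's axes as they then stand; what a row does not reach is not made up. A row lasts 1/12 s, in which the tool goes at most 41.7 mm and 7.16 degrees, less where a joint would pass 70% of its speed; a pose out of reach is approached as far as the arm can. A call with a number of a shift or a turn outside -1 to 1 is refused whole. A call with a gripper value outside its range is refused whole. The fingers move at their own pace and stop on an object; the grip force is fixed at half the most. Time passes only in rows, so rows that do not move let the fingers close. It gives the time, the measured TCP pose, the force, the opening and the grip force at its end, in the units of the state.
- monitor.sense(): the state, without advancing time (a new reading comes with each control period).
- vision.read_camera(name): name is "scene" or "side" or "wrist"; returns the picture (420x560x3 uint8, red, green, blue); there is no depth.
- vision.calibration(name): a dict with "K" (3x3 intrinsics, pixels), "k1" (the pictures are not rectified: a ray, as slopes to the right and down, at radius r is drawn at 1 + k1 r^2 times it, then the intrinsics apply), "xyz" and "attitude" of the camera in the world. Camera axes: x right, y down, z forward; pixel columns grow to the right and rows downward; lengths in m; the calibration is good to about 2 mm. A picture is of the moment at which its call begins: read the wrist's pose just before it. calibration takes no time and is no camera call; for the wrist camera it gives the pose at the moment of the call.
- r.job_done(): hands the job in; it is judged then, once.
The state is a dict: "time_s": time; "qpos": joint angles; "joint_velocities": joint speeds; "tau": joint torques, N m; "tcp_pos": TCP position; "eef_rot": TCP orientation; "ft_force": force on the tool from outside, world axes, zero at the start; "moment": the same for the moment, N m; "finger_gap": opening from 0.0 (shut) to 1.0 (fully open); "finger_force": force on a finger pad.
Only numpy, scipy, OpenCV 4.12 (cv2) and the standard library are available. Lean on these libraries where they do the work, as an engineer would, in place of code of your own. Each camera call takes 0.05 s, during which the arm holds its last target. There are 200 camera calls.

### The job

A counterweighted barrier arm lies across the roller track and holds back a blue basket of mushrooms. With the fingertips push the barrier arm up past its balance point so that it stays up by itself, then push the basket along the rollers past the barrier until it rests against the plate at the end of the track. Only push: do not lift or tip the basket, and leave the bottles and the brush where they are.

Things in the scene. Friction and masses are not known exactly. Their poses are not given: they have to be found in the camera images.
- conveyor: fixed roller track, 210 mm wide (its x), 600 mm long (its y, -250 to +350 mm); shifted and turned from run to run. Origin: on the bench, mid-width, directly under the barrier arm; z up. Side rails: inner faces at x = +-90 mm, outer at +-105, tops 75 mm above the bench. Free-turning rollers, tops 60 mm above the bench. The basket waits on the +y side of the barrier
- end_plate (a point): middle of the inner face of the upright steel end plate (115 mm high) that closes the track at its -y end: at track x = 0, y = -240 mm, 90 mm above the bench
- barrier_hinge (a point): the barrier's hinge axis (parallel to the track's y), at track x = 130 mm, y = 0, 130 mm above the bench, in a bracket beyond the far side rail; it does not move with the arm
- barrier_tip (a point): centre of the free end (black) of the barrier arm, a bare metal bar, 260 mm from the hinge, 30 mm wide, 25 mm thick, mid-line through the hinge. When down it is level and points from the hinge to the track's -x (towards the robot), underside 117 mm above the bench; its end overhangs the near rail's outer face by 25 mm, so fingers can go under it there
- barrier (a joint): angle of the barrier arm in rad: 0 down and level across the track, growing as its free end rises and swings over to +x; 1.5 is the stop, nearly upright. A steel counterweight (50 x 60 x 50 mm) behind the hinge nearly balances it: below about 1.06 rad it falls back down, above that it falls open by itself and stays. Raising it takes less than 1 N at the free end
- basket: blue plastic basket of white mushrooms, 160 mm across the track (x), 180 mm along it (y), 80 mm high (caps may stand 3 mm above the rim), about 0.7 kg. Origin: centre of its underside, which rests on the rollers 60 mm above the bench; axes roughly those of the track. It rolls easily, with 10 mm play to each side rail
- bottle_a: growing bottle with white paper collar and mushrooms, 68 mm diameter, about 167 mm tall, standing loose on the bench; origin under its centre; leave alone
- bottle_b: another such bottle; leave alone
- brush: flat hand brush, 200 mm long, 20 mm high, lying loose on the bench beyond the end plate; origin under its middle; leave alone

How it is judged:
On the way, in this order (a step that is already met when the one before it is completed fails the run):
1. the barrier arm stands raised past its balance point, untouched, while the basket is still on the waiting side (value of joint barrier above 1.35 rad and contact force between each of the arm, the fingers and barrier below 0.1 N and y of basket in the frame of conveyor above 0.05 m), for 0.3 s.
2. the basket has been pushed past the barrier to the end plate (y of basket in the frame of conveyor below -0.135 m), for 0.1 s.
At the end, for the whole second after the job is handed in: the barrier is raised (over 1.35 rad) and stays by itself; the basket stands flat on the rollers at rest, its front within 15 mm of the end plate (value of joint barrier above 1.35 rad and y of basket in the frame of conveyor below -0.135 m and height (world z) of basket between 0.05 and 0.07 m and angle between basket's own z axis and vertical below 0.1 rad and linear speed of basket below 0.02 m/s); the robot touches nothing.
It fails at once if the basket was lifted off the rollers (height (world z) of basket above 0.08 m).
It fails at once if the basket was tipped (angle between basket's own z axis and vertical above 0.25 rad).
It fails at once if a bottle or the brush was disturbed (distance of any of bottle_a, bottle_b, brush from where it was at the start of the episode above 0.03 m or angle between any of bottle_a, bottle_b's own z axis and vertical above 0.4 rad).
It also fails if it takes over 59 s, if anything falls off the work surface, if the arm or the gripper's body presses on something with over 40 N, if the wrist force passes 120 N, or if a joint passes its speed limit or range.

## Working session

There is one attempt and no reset: what is moved stays moved. The work goes in short steps, Python scripts to look and compute and a tool call to move; the robot and the scene stay as the last step left them, time stands still between calls to the robot, and variables do not carry over. Pictures are saved under pics/ and viewed, at most 10 in all, crops included, and the job is handed in when it is done.

Besides the shell and the picture viewer there is one more tool, called after "Call:" as name(argument=value, ...) on one line, values as JSON. drive_tool: Moves the arm, as the interface text tells. Shifts and turns lie within -1 to 1; 1 stands for 0.3 m of shift or 60 degrees of turn. Its arguments: {"type":"object","properties":{"targets":{"type":"array"}},"required":["targets"]}

```bash
mkdir -p pics; python3 - <<'E'
from rig import monitor, vision, r
import cv2
for n in ("scene","side"):
    cv2.imwrite(f"pics/{n}0.png",cv2.cvtColor(vision.read_camera(n),cv2.COLOR_RGB2BGR))
    c=vision.calibration(n);print(n,c)
s=monitor.sense();print(s["time_s"],s["tcp_pos"],s["eef_rot"],r.grasp_offset)
E
```

```text
scene {'K': array([[458.35678455,   0.        , 281.1524118 ],
       [  0.        , 458.35678455, 214.94404485],
       [  0.        ,   0.        ,   1.        ]]), 'k1': -0.15500729582920156, 'xyz': array([ 1.11628397, -0.62558992,  1.17811143]), 'attitude': array([[ 0.70970389,  0.54974864, -0.44056421],
       [ 0.70438248, -0.56514343,  0.42948599],
       [-0.01287263, -0.61513359, -0.7883178 ]])}
side {'K': array([[488.08310873,   0.        , 264.8820199 ],
       [  0.        , 488.08310873, 213.9312722 ],
       [  0.        ,   0.        ,   1.        ]]), 'k1': -0.15035316827262035, 'xyz': array([ 0.30095379, -1.00291375,  0.81443206]), 'attitude': array([[ 0.97363817, -0.12056623,  0.19362981],
       [-0.22716622, -0.58918826,  0.77540487],
       [ 0.02059677, -0.79894993, -0.60104475]])}
0.1 [6.74467124e-01 2.64068676e-05 2.30424773e-01] [[-5.68132958e-05  9.99998625e-01 -1.65717790e-03]
 [ 9.99999993e-01  5.66482378e-05 -9.96486066e-05]
 [-9.95545934e-05 -1.65718355e-03 -9.99998622e-01]] 0.0187
```

View pics/scene0.png

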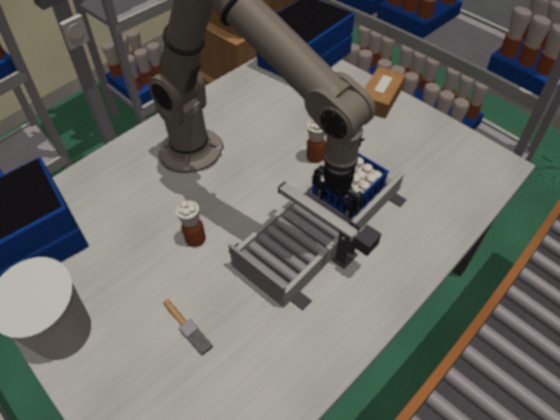

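View pics/side0.png

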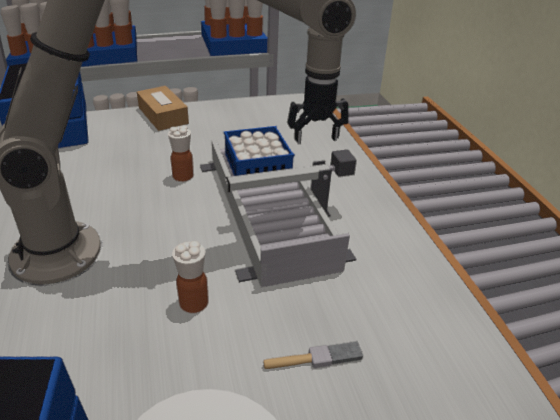

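The scene view shows the track with its end plate at about (232,250)–(285,295), and the barrier from its tip at about (283,187) to its hinge at about (350,232). In the side view the tip is at about (228,184), and the end plate's top edge runs from (258,252) to (346,237). I'll enlarge both views to get precise pixels.

```bash
python3 - <<'E'
import cv2
a=cv2.imread("pics/side0.png")[120:290,190:370]; b=cv2.imread("pics/scene0.png")[145:305,220:410]
cv2.imwrite("pics/c1.png",cv2.resize(a,(636,600),interpolation=cv2.INTER_CUBIC))
cv2.imwrite("pics/c2.png",cv2.resize(b,(712,600),interpolation=cv2.INTER_CUBIC))
E
```

```text
(no output)
```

View pics/c1.png

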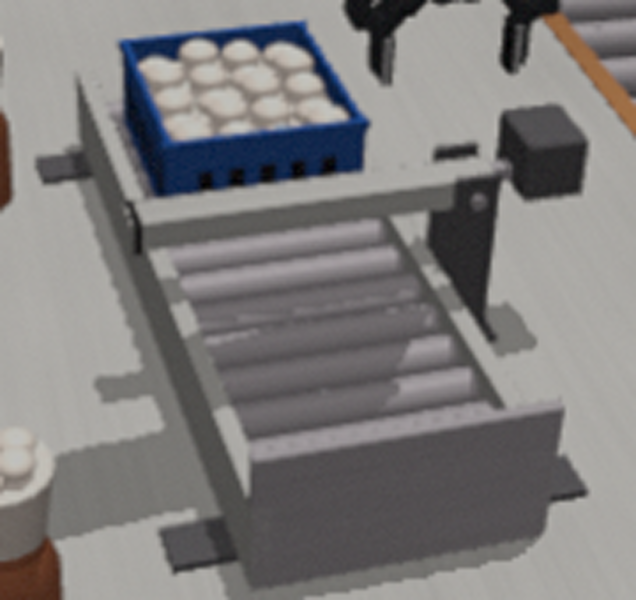

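View pics/c2.png

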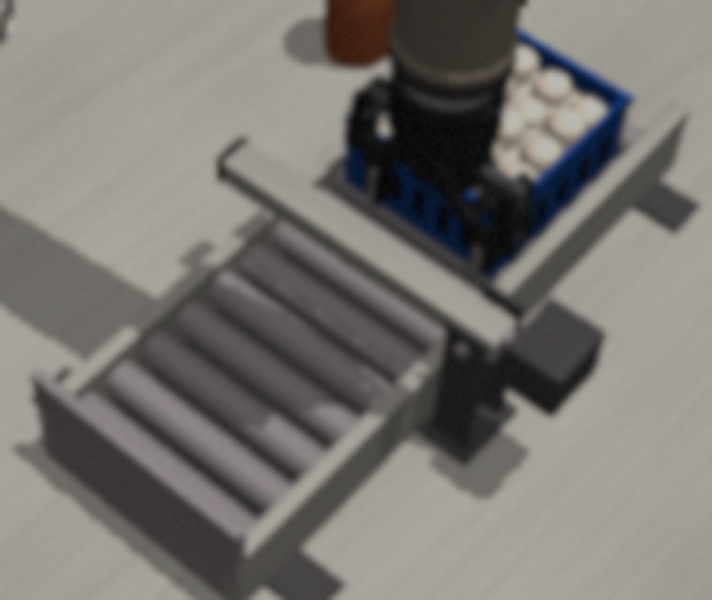

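Side crop: the end plate's top outer corners are at about (252,462) and (562,408). The basket rim corners are at (163,140), (367,122), (303,25) and (122,42), and the tip's end face is centred at (136,228). Scene crop: the plate corners are at (37,377) and (245,550), and the bar tip's top corners are at (218,160) and (242,140).

```bash
cat > h.py <<'E'
import numpy as np, cv2
from rig import monitor, vision, r
def cast(cam,uv,z):
    c=vision.calibration(cam);K=c["K"]
    p=cv2.undistortPoints(np.array(uv,float).reshape(-1,1,2),K,np.array([c["k1"],0,0,0.]))[:,0]
    d=np.c_[p,np.ones(len(p))]@c["attitude"].T
    return c["xyz"]+d*((z-c["xyz"][2])/d[:,2])[:,None]
E
python3 - <<'E'
from h import *
np.set_printoptions(precision=4,suppress=True)
S=lambda a:np.array(a)/3.533+[190,120]
C=lambda a:np.array(a)/3.75+[220,145]
print("plate side",cast("side",S([(252,462),(562,408)]),.115))
print("plate scene",cast("scene",C([(37,377),(245,550)]),.115))
b=cast("side",S([(163,140),(367,122),(303,25),(122,42)]),.14)
print("basket",b,b.mean(0),np.linalg.norm(b-np.roll(b,-1,0),axis=1))
print("tip side",cast("side",S([(136,228)]),.13))
t=cast("scene",C([(218,160),(242,140)]),.1425);print("tip scene",t,t.mean(0))
print("bottles base side",cast("side",[(182,179),(193,307)],0), "scene",cast("scene",[(195,243),(316,159)],0))
E
```

```text
plate side [[ 0.4885 -0.2284  0.115 ]
 [ 0.6955 -0.2184  0.115 ]]
plate scene [[ 0.4957 -0.2242  0.115 ]
 [ 0.709  -0.2192  0.115 ]]
basket [[0.4976 0.1202 0.14  ]
 [0.6586 0.1166 0.14  ]
 [0.6502 0.2874 0.14  ]
 [0.4928 0.2859 0.14  ]] [0.5748 0.2025 0.14  ] [0.161  0.171  0.1573 0.1658]
tip side [[0.4592 0.0192 0.13  ]]
tip scene [[0.4577 0.0062 0.1425]
 [0.4564 0.0349 0.1425]] [0.457  0.0205 0.1425]
bottles base side [[ 0.3547  0.2722  0.    ]
 [ 0.3286 -0.2551  0.    ]] scene [[ 0.3427 -0.2517  0.    ]
 [ 0.3676  0.2859  0.    ]]
```

Both views agree. The track origin is at about (0.588, 0.024) with yaw of about +0.03 rad, the bar tip is at (0.458, 0.020), and the basket is at track y of about 0.18. Next I'll bring the tool in front of the tip, close the fingers and pitch it forward.

Call:
drive_tool(targets=[{"delta_pos": [0.01, -0.11, -0.02], "delta_rot": [0, 0, 0], "jaw": 0}, {"delta_pos": [0.01, -0.11, -0.02], "delta_rot": [0, 0, 0], "jaw": 0}, {"delta_pos": [0.01, -0.11, -0.02], "delta_rot": [0, 0, 0], "jaw": 0}, {"delta_pos": [0.01, -0.11, -0.02], "delta_rot": [0, 0, 0], "jaw": 0}, {"delta_pos": [0.01, -0.11, -0.02], "delta_rot": [0, 0, 0], "jaw": 0}, {"delta_pos": [0.01, -0.11, -0.02], "delta_rot": [0, 0, 0], "jaw": 0}, {"delta_pos": [0.01, -0.11, -0.02], "delta_rot": [0, 0, 0], "jaw": 0}, {"delta_pos": [0, 0, 0], "delta_rot": [-0.1, 0, 0], "jaw": 0}, {"delta_pos": [0, 0, 0], "delta_rot": [-0.1, 0, 0], "jaw": 0}, {"delta_pos": [0, 0, 0], "delta_rot": [-0.1, 0, 0], "jaw": 0}, {"delta_pos": [0, 0, 0], "delta_rot": [-0.1, 0, 0], "jaw": 0}, {"delta_pos": [0, 0, 0], "delta_rot": [-0.1, 0, 0], "jaw": 0}])

```text
time_s: 1.1
tcp_pos: [0.4438, 0.0214, 0.2739]
eef_rot: [[-0.001, 0.863, 0.505], [1.0, 0.0, 0.001], [0.001, 0.505, -0.863]]
ft_force: [-0.3, -0.7, -0.8]
finger_gap: 0.0
finger_force: 0.0
```

```bash
python3 -c "
from h import *
s=monitor.sense();print(s['time_s'],s['tcp_pos'].round(4),s['eef_rot'].round(3),np.round(s['qpos'],3),s['finger_gap'])"
```

```text
1.1 [0.4438 0.0214 0.2739] [[-0.001  0.863  0.505]
 [ 1.     0.     0.001]
 [ 0.001  0.505 -0.863]] [-0.142 -0.218 -0.131  2.372  0.237  0.485 -0.459] 0.00018615894234078149
```

Call:
drive_tool(targets=[{"delta_pos": [0, -0.053, 0.078], "delta_rot": [0, 0, 0], "jaw": 0}, {"delta_pos": [0, -0.053, 0.078], "delta_rot": [0, 0, 0], "jaw": 0}, {"delta_pos": [0, -0.053, 0.078], "delta_rot": [0, 0, 0], "jaw": 0}, {"delta_pos": [0, -0.053, 0.078], "delta_rot": [0, 0, 0], "jaw": 0}, {"delta_pos": [0, -0.053, 0.078], "delta_rot": [0, 0, 0], "jaw": 0}, {"delta_pos": [0, -0.053, 0.078], "delta_rot": [0, 0, 0], "jaw": 0}, {"delta_pos": [0, 0, 0], "delta_rot": [-0.1, 0, 0], "jaw": 0}, {"delta_pos": [0, 0, 0], "delta_rot": [-0.1, 0, 0], "jaw": 0}])

```text
time_s: 1.77
tcp_pos: [0.4557, 0.0187, 0.2239]
eef_rot: [[0.005, 0.817, 0.577], [0.999, 0.016, -0.031], [-0.035, 0.577, -0.816]]
ft_force: [-0.5, 0.1, -0.7]
finger_gap: 0.004
finger_force: 0.0
```

```bash
python3 -c "
from h import *
s=monitor.sense();print(s['time_s'],s['tcp_pos'].round(4),s['eef_rot'].round(3),np.round(s['qpos'],3),s['ft_force'])
cv2.imwrite('pics/side1.png',cv2.resize(vision.read_camera('side')[60:290,150:400,::-1],(650,598)))"
```

```text
1.7667 [0.4557 0.0187 0.2239] [[ 0.005  0.817  0.577]
 [ 0.999  0.016 -0.031]
 [-0.035  0.577 -0.816]] [ 0.867 -0.132 -1.065  2.436  0.267  0.181 -0.473] [-0.52759272  0.05266718 -0.74241421]
```

View pics/side1.png

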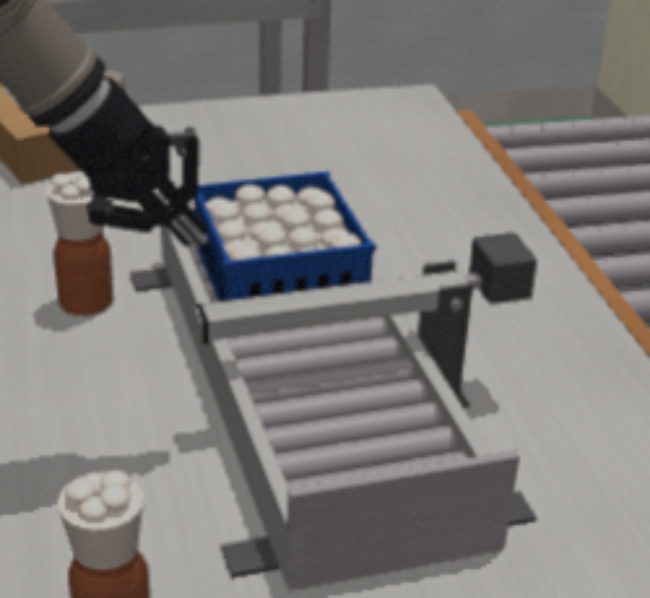

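Both pitch joints hit their limits at about 35° forward, with the TCP at roughly image (205,240), clear of everything. I'll use a sideways tilt instead, reaching under the bar from its empty (-y) side. First I'll go back to vertical.

Call:
drive_tool(targets=[{"delta_pos": [0, 0, -0.05], "delta_rot": [0.1, 0, 0], "jaw": 0}, {"delta_pos": [0, 0, -0.05], "delta_rot": [0.1, 0, 0], "jaw": 0}, {"delta_pos": [0, 0.03, -0.03], "delta_rot": [0.1, 0, 0], "jaw": 0}, {"delta_pos": [0, 0.03, 0], "delta_rot": [0.1, 0, 0], "jaw": 0}, {"delta_pos": [0, 0.03, 0], "delta_rot": [0.1, 0, 0], "jaw": 0}, {"delta_pos": [-0.07, 0.03, 0], "delta_rot": [0.09, 0, 0], "jaw": 0}, {"delta_pos": [-0.07, 0, 0], "delta_rot": [0, 0, 0], "jaw": 0}, {"delta_pos": [-0.07, 0, 0], "delta_rot": [0, 0, 0], "jaw": 0}, {"delta_pos": [-0.07, 0, 0], "delta_rot": [0, 0, 0], "jaw": 0}, {"delta_pos": [-0.07, 0, 0], "delta_rot": [0, 0, 0], "jaw": 0}])

```text
time_s: 2.65
tcp_pos: [0.4738, -0.0872, 0.2665]
eef_rot: [[0.008, 0.999, 0.05], [0.999, -0.006, -0.04], [-0.04, 0.051, -0.998]]
ft_force: [-0.1, -0.3, -0.8]
finger_gap: -0.001
finger_force: 0.0
```

```bash
python3 -c "
from h import *
s=monitor.sense();print(s['time_s'],s['tcp_pos'].round(4),s['eef_rot'].round(3),np.round(s['qpos'],3))"
```

```text
2.65 [ 0.4738 -0.0872  0.2665] [[ 0.008  0.999  0.05 ]
 [ 0.999 -0.006 -0.04 ]
 [-0.04   0.051 -0.998]] [ 0.713  0.155 -0.747  1.959  0.172  1.025 -0.118]
```

Call:
drive_tool(targets=[{"delta_pos": [0, 0, 0], "delta_rot": [0, 0.11, 0], "jaw": 0}, {"delta_pos": [0, 0, 0], "delta_rot": [0, 0.11, 0], "jaw": 0}, {"delta_pos": [0, 0, 0], "delta_rot": [0, 0.11, 0], "jaw": 0}, {"delta_pos": [0, 0, 0], "delta_rot": [0, 0.11, 0], "jaw": 0}, {"delta_pos": [0, 0, 0], "delta_rot": [0, 0.11, 0], "jaw": 0}, {"delta_pos": [0, 0, 0], "delta_rot": [0, 0.11, 0], "jaw": 0}, {"delta_pos": [0, 0, 0], "delta_rot": [0, 0.11, 0], "jaw": 0}, {"delta_pos": [0, 0, 0], "delta_rot": [0, 0.11, 0], "jaw": 0}])

```text
time_s: 3.32
tcp_pos: [0.4744, -0.087, 0.2669]
eef_rot: [[-0.037, 0.999, 0.038], [0.633, -0.006, 0.774], [0.773, 0.053, -0.632]]
ft_force: [-0.2, -0.6, -0.1]
finger_gap: -0.006
finger_force: 0.0
```

```bash
python3 -c "
from h import *
s=monitor.sense();print(s['time_s'],s['tcp_pos'].round(4),s['eef_rot'].round(3),np.round(s['qpos'],3))"
```

```text
3.3167 [ 0.4744 -0.087   0.2669] [[-0.037  0.999  0.038]
 [ 0.633 -0.006  0.774]
 [ 0.773  0.053 -0.632]] [ 1.123  0.526 -0.785  1.841 -0.497  1.262  0.61 ]
```

Call:
drive_tool(targets=[{"delta_pos": [-0.0616, -0.0122, 0.0607], "delta_rot": [0, 0, 0], "jaw": 0}, {"delta_pos": [-0.0616, -0.0122, 0.0607], "delta_rot": [0, 0, 0], "jaw": 0}, {"delta_pos": [-0.0616, -0.0122, 0.0607], "delta_rot": [0, 0, 0], "jaw": 0}, {"delta_pos": [-0.0616, -0.0122, 0.0607], "delta_rot": [0, 0, 0], "jaw": 0}, {"delta_pos": [-0.0616, -0.0122, 0.0607], "delta_rot": [0, 0, 0], "jaw": 0}, {"delta_pos": [-0.0616, -0.0122, 0.0607], "delta_rot": [0, 0, 0], "jaw": 0}, {"delta_pos": [-0.0616, -0.0122, 0.0607], "delta_rot": [0, 0, 0], "jaw": 0}, {"delta_pos": [0, 0, 0], "delta_rot": [0, 0, 0], "jaw": 0}])

```text
time_s: 3.98
tcp_pos: [0.4552, -0.0688, 0.0807]
eef_rot: [[-0.032, 0.999, 0.032], [0.634, -0.004, 0.773], [0.773, 0.045, -0.633]]
ft_force: [-1.3, 0.0, 1.1]
finger_gap: 0.0
finger_force: 0.0
```

```bash
python3 -c "
from h import *
s=monitor.sense();print(s['time_s'],s['tcp_pos'].round(4),s['eef_rot'].round(3),np.round(s['qpos'],3),s['ft_force'])
cv2.imwrite('pics/side2.png',cv2.resize(vision.read_camera('side')[60:290,150:400,::-1],(650,598)))"
```

```text
3.9833 [ 0.4552 -0.0688  0.0807] [[-0.032  0.999  0.032]
 [ 0.634 -0.004  0.773]
 [ 0.773  0.045 -0.633]] [ 1.054  0.791 -0.708  1.975 -0.408  0.932  0.749] [-1.30074299  0.01902133  1.08859619]
```

View pics/side2.png

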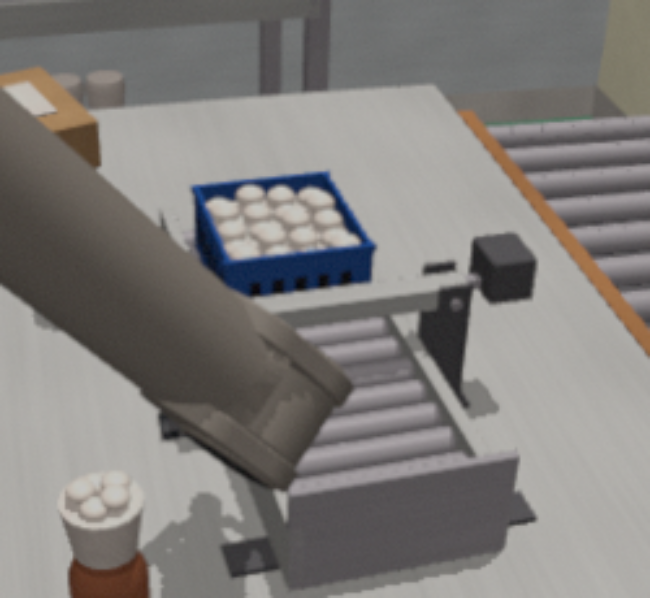

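The arm hides the fingers, but bottle_b (105,520) and the plate are clear, and the pose is as planned. I'll slide under the bar now.

Call:
drive_tool(targets=[{"delta_pos": [0.036, 0.006, 0.047], "delta_rot": [0, 0, 0], "jaw": 0}, {"delta_pos": [0.036, 0.006, 0.047], "delta_rot": [0, 0, 0], "jaw": 0}, {"delta_pos": [0.036, 0.006, 0.047], "delta_rot": [0, 0, 0], "jaw": 0}, {"delta_pos": [0.036, 0.006, 0.047], "delta_rot": [0, 0, 0], "jaw": 0}, {"delta_pos": [0.036, 0.006, 0.047], "delta_rot": [0, 0, 0], "jaw": 0}])

```text
time_s: 4.45
tcp_pos: [0.4691, 0.0191, 0.0837]
eef_rot: [[-0.038, 0.999, 0.039], [0.637, -0.006, 0.771], [0.77, 0.054, -0.636]]
ft_force: [-0.1, -0.3, -0.5]
finger_gap: 0.004
finger_force: 0.0
```

```bash
python3 -c "
from h import *
s=monitor.sense();print(s['time_s'],s['tcp_pos'].round(4),s['eef_rot'].round(3),s['ft_force'])
cv2.imwrite('pics/sc1.png',cv2.resize(vision.read_camera('scene')[145:305,220:410,::-1],(712,600)))"
```

```text
4.45 [0.4691 0.0191 0.0837] [[-0.038  0.999  0.039]
 [ 0.637 -0.006  0.771]
 [ 0.77   0.054 -0.636]] [-0.06149375 -0.26218934 -0.46910017]
```

View pics/sc1.png

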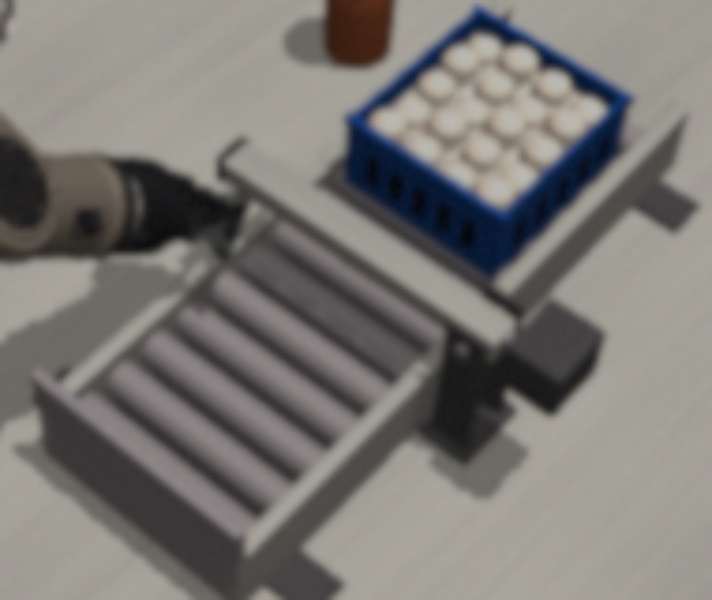

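The fingers are under the bar's free end, at about (225,215) just below the tip. Now I'll lift along the arc.

Call:
drive_tool(targets=[{"delta_pos": [0.0525, 0.003, -0.0433], "delta_rot": [0, 0, 0], "jaw": 0}, {"delta_pos": [0.0525, 0.003, -0.0433], "delta_rot": [0, 0, 0], "jaw": 0}, {"delta_pos": [0.0525, 0.003, -0.0433], "delta_rot": [0, 0, 0], "jaw": 0}, {"delta_pos": [0.0525, 0.003, -0.0433], "delta_rot": [0, 0, 0], "jaw": 0}, {"delta_pos": [0.0457, 0.021, -0.0376], "delta_rot": [0, 0, 0], "jaw": 0}, {"delta_pos": [0.0457, 0.021, -0.0376], "delta_rot": [0, 0, 0], "jaw": 0}, {"delta_pos": [0.0457, 0.021, -0.0376], "delta_rot": [0, 0, 0], "jaw": 0}, {"delta_pos": [0.0457, 0.021, -0.0376], "delta_rot": [0, 0, 0], "jaw": 0}])

```text
time_s: 5.17
tcp_pos: [0.4892, 0.0186, 0.2387]
eef_rot: [[-0.039, 0.999, 0.039], [0.638, -0.005, 0.77], [0.769, 0.054, -0.637]]
ft_force: [-0.3, 0.5, -0.4]
finger_gap: -0.003
finger_force: 0.2
```

```bash
python3 -c "
from h import *
s=monitor.sense();print(s['time_s'],s['tcp_pos'].round(4),s['eef_rot'].round(3),s['ft_force'])
cv2.imwrite('pics/sc2.png',cv2.resize(vision.read_camera('scene')[105:305,200:410,::-1],(630,600)))"
```

```text
5.1667 [0.4892 0.0186 0.2387] [[-0.039  0.999  0.039]
 [ 0.638 -0.005  0.77 ]
 [ 0.769  0.054 -0.637]] [-0.34905701  0.47518168 -0.38186834]
```

View pics/sc2.png

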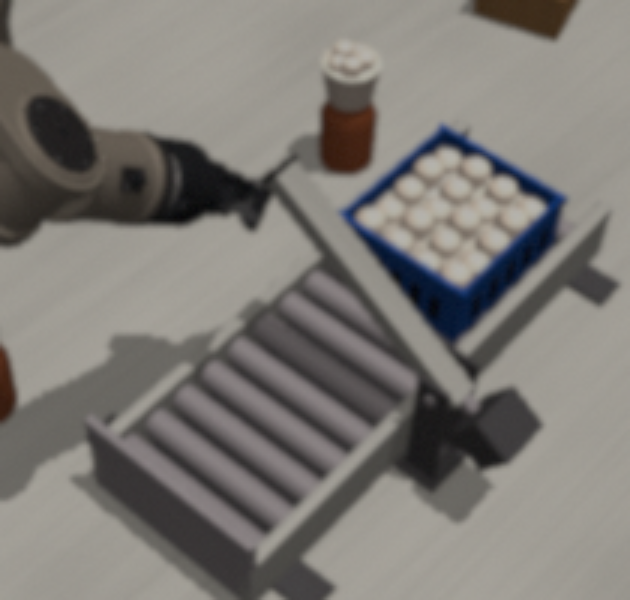

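The bar has risen about 35° and rests on the fingers near (275,185), with the basket undisturbed. I'll continue along the arc.

Call:
drive_tool(targets=[{"delta_pos": [0.041, 0.038, -0.029], "delta_rot": [0, 0, 0], "jaw": 0}, {"delta_pos": [0.041, 0.038, -0.029], "delta_rot": [0, 0, 0], "jaw": 0}, {"delta_pos": [0.041, 0.038, -0.029], "delta_rot": [0, 0, 0], "jaw": 0}, {"delta_pos": [0.041, 0.038, -0.029], "delta_rot": [0, 0, 0], "jaw": 0}, {"delta_pos": [0.031, 0.051, -0.021], "delta_rot": [0, 0, 0], "jaw": 0}, {"delta_pos": [0.031, 0.051, -0.021], "delta_rot": [0, 0, 0], "jaw": 0}, {"delta_pos": [0.031, 0.051, -0.021], "delta_rot": [0, 0, 0], "jaw": 0}, {"delta_pos": [0.031, 0.051, -0.021], "delta_rot": [0, 0, 0], "jaw": 0}, {"delta_pos": [0.013, 0.039, -0.01], "delta_rot": [0, 0, 0], "jaw": 0}, {"delta_pos": [0.013, 0.039, -0.01], "delta_rot": [0, 0, 0], "jaw": 0}, {"delta_pos": [0.013, 0.039, -0.01], "delta_rot": [0, 0, 0], "jaw": 0}])

```text
time_s: 6.13
tcp_pos: [0.6244, 0.0274, 0.3653]
eef_rot: [[-0.039, 0.999, 0.038], [0.637, -0.005, 0.771], [0.77, 0.054, -0.636]]
ft_force: [0.5, -0.5, -0.0]
finger_gap: 0.002
finger_force: 0.0
```

```bash
python3 -c "
from h import *
s=monitor.sense();print(s['time_s'],s['tcp_pos'].round(4),s['eef_rot'].round(3),s['ft_force'])
cv2.imwrite('pics/sc3.png',cv2.resize(vision.read_camera('scene')[105:305,200:410,::-1],(630,600)))"
```

```text
6.1333 [0.6244 0.0274 0.3653] [[-0.039  0.999  0.038]
 [ 0.637 -0.005  0.771]
 [ 0.77   0.054 -0.636]] [ 0.53113345 -0.52235614 -0.01561084]
```

View pics/sc3.png

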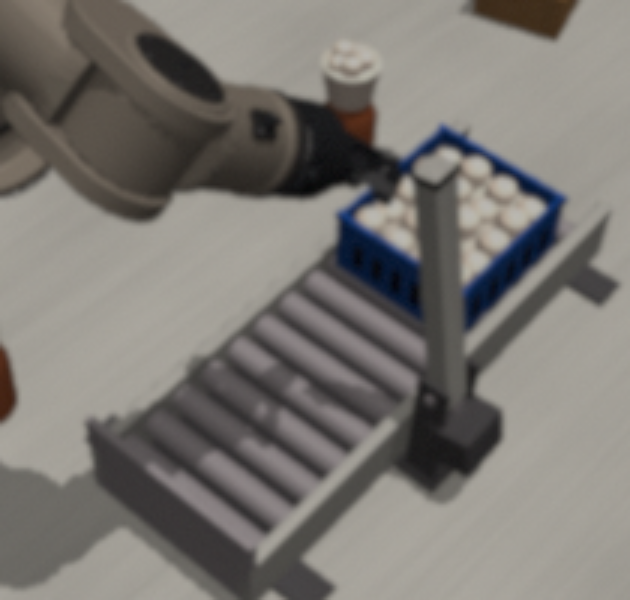

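The bar stands upright at its stop (435,170), with the fingers clear of it at about (385,180). Now I'll retreat and bring the tool back to vertical.

Call:
drive_tool(targets=[{"delta_pos": [0, -0.07, 0], "delta_rot": [0, 0, 0], "jaw": 0}, {"delta_pos": [0, -0.07, 0], "delta_rot": [0, 0, 0], "jaw": 0}, {"delta_pos": [0, -0.07, 0], "delta_rot": [0, 0, 0], "jaw": 0}, {"delta_pos": [0, 0, 0], "delta_rot": [0, -0.105, 0], "jaw": 0}, {"delta_pos": [0, 0, 0], "delta_rot": [0, -0.105, 0], "jaw": 0}, {"delta_pos": [0, 0, 0], "delta_rot": [0, -0.105, 0], "jaw": 0}, {"delta_pos": [0, 0, 0], "delta_rot": [0, -0.105, 0], "jaw": 0}, {"delta_pos": [0, 0, 0], "delta_rot": [0, -0.105, 0], "jaw": 0}, {"delta_pos": [0, 0, 0], "delta_rot": [0, -0.105, 0], "jaw": 0}, {"delta_pos": [0, 0, 0], "delta_rot": [0, -0.105, 0], "jaw": 0}, {"delta_pos": [0, 0, 0], "delta_rot": [0, -0.105, 0], "jaw": 0}])

```text
time_s: 7.1
tcp_pos: [0.5608, 0.0272, 0.3625]
eef_rot: [[0.007, 0.998, 0.057], [1.0, -0.007, -0.006], [-0.005, 0.057, -0.998]]
ft_force: [-0.6, 0.2, -0.5]
finger_gap: -0.002
finger_force: 0.0
```

```bash
python3 - <<'E'
from h import *
np.set_printoptions(precision=4,suppress=True)
s=monitor.sense();print(s['time_s'],s['tcp_pos'],s['eef_rot'].round(3),s['qpos'])
im=vision.read_camera('side')
h=cv2.cvtColor(im,cv2.COLOR_RGB2HSV)
m=cv2.inRange(h,(105,120,40),(125,255,255));m[:,:200]=0;m[:120]=0;m[230:]=0
c=max(cv2.findContours(m,0,2)[0],key=cv2.contourArea)
q=cv2.approxPolyDP(cv2.convexHull(c),3,True)[:,0]
print(q); print(cast("side",q,.14))
E
```

```text
7.1 [0.5608 0.0272 0.3625] [[ 0.007  0.998  0.057]
 [ 1.    -0.007 -0.006]
 [-0.005  0.057 -0.998]] [ 0.4481  0.2321 -0.7337  1.6582  0.1841  1.2604 -0.3271]
[[275 126]
 [293 154]
 [291 177]
 [238 184]
 [226 155]
 [224 132]]
[[0.6497 0.2948 0.14  ]
 [0.657  0.1198 0.14  ]
 [0.6197 0.0072 0.14  ]
 [0.4806 0.0019 0.14  ]
 [0.4748 0.1501 0.14  ]
 [0.4912 0.2855 0.14  ]]
```

Call:
drive_tool(targets=[{"delta_pos": [0, 0, 0], "delta_rot": [0.054, 0, -0.035], "jaw": 85}, {"delta_pos": [0.104, 0.011, 0], "delta_rot": [0, 0, 0], "jaw": 85}, {"delta_pos": [0.104, 0.011, 0], "delta_rot": [0, 0, 0], "jaw": 85}, {"delta_pos": [0.104, 0.011, 0], "delta_rot": [0, 0, 0], "jaw": 85}, {"delta_pos": [0.104, 0.011, 0], "delta_rot": [0, 0, 0], "jaw": 85}, {"delta_pos": [0.104, 0.011, 0], "delta_rot": [0, 0, 0], "jaw": 85}, {"delta_pos": [0.104, 0.011, 0], "delta_rot": [0, 0, 0], "jaw": 85}, {"delta_pos": [0.104, 0.011, 0], "delta_rot": [0, 0, 0], "jaw": 85}, {"delta_pos": [0.104, 0.011, 0], "delta_rot": [0, 0, 0], "jaw": 85}, {"delta_pos": [0.104, 0.011, 0], "delta_rot": [0, 0, 0], "jaw": 85}, {"delta_pos": [0.104, 0.011, 0], "delta_rot": [0, 0, 0], "jaw": 85}, {"delta_pos": [0.104, 0.011, 0], "delta_rot": [0, 0, 0], "jaw": 85}])

```text
time_s: 8.15
tcp_pos: [0.5865, 0.3721, 0.3608]
eef_rot: [[-0.03, 1.0, -0.004], [1.0, 0.03, 0.0], [0.0, -0.004, -1.0]]
ft_force: [0.3, 0.5, 0.5]
finger_gap: 0.999
finger_force: 0.0
```

Call:
drive_tool(targets=[{"delta_pos": [0, -0.003, 0.1], "delta_rot": [0, 0, 0], "jaw": 85}, {"delta_pos": [0, -0.003, 0.1], "delta_rot": [0, 0, 0], "jaw": 85}, {"delta_pos": [0, -0.003, 0.1], "delta_rot": [0, 0, 0], "jaw": 85}, {"delta_pos": [0, -0.003, 0.1], "delta_rot": [0, 0, 0], "jaw": 85}, {"delta_pos": [0, -0.003, 0.1], "delta_rot": [0, 0, 0], "jaw": 85}, {"delta_pos": [0, -0.003, 0.1], "delta_rot": [0, 0, 0], "jaw": 85}, {"delta_pos": [0, -0.003, 0.1], "delta_rot": [0, 0, 0], "jaw": 85}, {"delta_pos": [0, -0.003, 0.1], "delta_rot": [0, 0, 0], "jaw": 85}, {"delta_pos": [0, -0.003, 0.1], "delta_rot": [0, 0, 0], "jaw": 85}, {"delta_pos": [0, 0, 0], "delta_rot": [0, 0, 0], "jaw": 85}])

```text
time_s: 8.98
tcp_pos: [0.575, 0.3673, 0.0844]
eef_rot: [[-0.03, 0.999, -0.012], [1.0, 0.03, -0.006], [-0.006, -0.012, -1.0]]
ft_force: [0.0, -0.9, -0.7]
finger_gap: 0.994
finger_force: 0.0
```

Call:
drive_tool(targets=[{"delta_pos": [-0.05, 0, -0.005], "delta_rot": [0, 0, 0], "jaw": 85}, {"delta_pos": [-0.05, 0, -0.005], "delta_rot": [0, 0, 0], "jaw": 85}, {"delta_pos": [-0.04, 0, 0], "delta_rot": [0, 0, 0], "jaw": 85}, {"delta_pos": [-0.03, 0, 0], "delta_rot": [0, 0, 0], "jaw": 85}, {"delta_pos": [-0.03, 0, 0], "delta_rot": [0, 0, 0], "jaw": 85}, {"delta_pos": [-0.03, 0, 0], "delta_rot": [0, 0, 0], "jaw": 85}, {"delta_pos": [-0.04, 0, 0], "delta_rot": [0, 0, 0], "jaw": 85}, {"delta_pos": [-0.04, 0, 0], "delta_rot": [0, 0, 0], "jaw": 85}, {"delta_pos": [-0.04, 0, 0], "delta_rot": [0, 0, 0], "jaw": 85}, {"delta_pos": [-0.04, 0, 0], "delta_rot": [0, 0, 0], "jaw": 85}, {"delta_pos": [-0.04, 0, 0], "delta_rot": [0, 0, 0], "jaw": 85}, {"delta_pos": [-0.04, 0, 0], "delta_rot": [0, 0, 0], "jaw": 85}])

```text
time_s: 9.98
tcp_pos: [0.5827, 0.2289, 0.0931]
eef_rot: [[-0.03, 1.0, -0.003], [1.0, 0.03, 0.001], [0.001, -0.003, -1.0]]
ft_force: [1.3, 2.8, 0.4]
finger_gap: 0.993
finger_force: 1.3
```

```bash
cat > b.py <<'E'
from h import *
np.set_printoptions(precision=4,suppress=True)
s=monitor.sense();print(s['time_s'],s['tcp_pos'],s['ft_force'])
for n in ("side",):
    im=vision.read_camera(n);cv2.imwrite(f"pics/last_{n}_{s['time_s']:.1f}.png",im[:,:,::-1])
    h=cv2.cvtColor(im,cv2.COLOR_RGB2HSV)
    m=cv2.inRange(h,(105,120,40),(125,255,255));m[:,:200]=0;m[:120]=0;m[290:]=0
    c=max(cv2.findContours(m,0,2)[0],key=cv2.contourArea)
    q=cv2.approxPolyDP(cv2.convexHull(c),3,True)[:,0]
    print(np.c_[q,cast(n,q,.14)[:,:2]])
E
python3 b.py
```

```text
9.9833 [0.5827 0.2289 0.0931] [1.2556 2.7674 0.4315]
[[283.     138.       0.6538   0.2154]
 [303.     169.       0.6614   0.0388]
 [300.     193.       0.6218  -0.0671]
 [245.     200.       0.4843  -0.0694]
 [231.     166.       0.4783   0.0904]
 [230.     145.       0.4951   0.2036]]
```

The basket is moving straight, with its back at y of about 0.216. I'll continue.

Call:
drive_tool(targets=[{"delta_pos": [-0.045, 0, 0], "delta_rot": [0, 0, 0], "jaw": 85}, {"delta_pos": [-0.045, 0, 0], "delta_rot": [0, 0, 0], "jaw": 85}, {"delta_pos": [-0.045, 0, 0], "delta_rot": [0, 0, 0], "jaw": 85}, {"delta_pos": [-0.045, 0, 0], "delta_rot": [0, 0, 0], "jaw": 85}, {"delta_pos": [-0.045, 0, 0], "delta_rot": [0, 0, 0], "jaw": 85}, {"delta_pos": [-0.045, 0, 0], "delta_rot": [0, 0, 0], "jaw": 85}, {"delta_pos": [-0.045, 0, 0], "delta_rot": [0, 0, 0], "jaw": 85}, {"delta_pos": [-0.045, 0, 0], "delta_rot": [0, 0, 0], "jaw": 85}, {"delta_pos": [-0.045, 0, 0], "delta_rot": [0, 0, 0], "jaw": 85}, {"delta_pos": [-0.045, 0, 0], "delta_rot": [0, 0, 0], "jaw": 85}, {"delta_pos": [-0.045, 0, 0], "delta_rot": [0, 0, 0], "jaw": 85}, {"delta_pos": [-0.045, 0, 0], "delta_rot": [0, 0, 0], "jaw": 85}])

```text
time_s: 11.03
tcp_pos: [0.5876, 0.0671, 0.0932]
eef_rot: [[-0.03, 1.0, -0.002], [1.0, 0.03, 0.001], [0.001, -0.002, -1.0]]
ft_force: [1.9, 2.9, 0.2]
finger_gap: 0.994
finger_force: 1.3
```

Call:
drive_tool(targets=[{"delta_pos": [-0.03, 0, 0], "delta_rot": [0, 0, 0], "jaw": 85}, {"delta_pos": [-0.03, 0, 0], "delta_rot": [0, 0, 0], "jaw": 85}, {"delta_pos": [-0.03, 0, 0], "delta_rot": [0, 0, 0], "jaw": 85}, {"delta_pos": [-0.03, 0, 0], "delta_rot": [0, 0, 0], "jaw": 85}, {"delta_pos": [-0.02, 0, 0], "delta_rot": [0, 0, 0], "jaw": 85}, {"delta_pos": [-0.02, 0, 0], "delta_rot": [0, 0, 0], "jaw": 85}, {"delta_pos": [-0.02, 0, 0], "delta_rot": [0, 0, 0], "jaw": 85}, {"delta_pos": [-0.02, 0, 0], "delta_rot": [0, 0, 0], "jaw": 85}])

```text
time_s: 11.7
tcp_pos: [0.5891, 0.008, 0.093]
eef_rot: [[-0.031, 1.0, -0.003], [1.0, 0.031, 0.0], [0.001, -0.003, -1.0]]
ft_force: [1.0, 1.7, 0.1]
finger_gap: 0.998
finger_force: 0.7
```

```bash
python3 b.py
```

```text
11.7 [0.5891 0.008  0.093 ] [0.9864 1.7426 0.0793]
[[310.     178.       0.6664  -0.0068]
 [335.     218.       0.6722  -0.1802]
 [331.     234.       0.6439  -0.2333]
 [264.     245.       0.4915  -0.2392]
 [250.     212.       0.4862  -0.1187]
 [249.     186.       0.5058  -0.0124]]
```

Call:
drive_tool(targets=[{"delta_pos": [-0.016, 0, 0], "delta_rot": [0, 0, 0], "jaw": 85}, {"delta_pos": [-0.016, 0, 0], "delta_rot": [0, 0, 0], "jaw": 85}, {"delta_pos": [-0.016, 0, 0], "delta_rot": [0, 0, 0], "jaw": 85}, {"delta_pos": [-0.016, 0, 0], "delta_rot": [0, 0, 0], "jaw": 85}, {"delta_pos": [-0.016, 0, 0], "delta_rot": [0, 0, 0], "jaw": 85}, {"delta_pos": [-0.01, 0, 0], "delta_rot": [0, 0, 0], "jaw": 85}])

```text
time_s: 12.25
tcp_pos: [0.5902, -0.0192, 0.0931]
eef_rot: [[-0.03, 1.0, -0.003], [1.0, 0.03, 0.001], [0.001, -0.003, -1.0]]
ft_force: [-1.5, 10.7, 0.2]
finger_gap: 0.993
finger_force: 5.8
```

The force rose to about 11 N as expected at the plate. I'll back off slowly, then clear.

Call:
drive_tool(targets=[{"delta_pos": [0, 0, 0], "delta_rot": [0, 0, 0], "jaw": 85}, {"delta_pos": [0.004, 0, 0], "delta_rot": [0, 0, 0], "jaw": 85}, {"delta_pos": [0.004, 0, 0], "delta_rot": [0, 0, 0], "jaw": 85}, {"delta_pos": [0.006, 0, 0], "delta_rot": [0, 0, 0], "jaw": 85}, {"delta_pos": [0.02, 0, 0], "delta_rot": [0, 0, 0], "jaw": 85}, {"delta_pos": [0.06, 0, 0], "delta_rot": [0, 0, 0], "jaw": 85}, {"delta_pos": [0.08, 0, 0], "delta_rot": [0, 0, 0], "jaw": 85}, {"delta_pos": [0.08, 0, 0], "delta_rot": [0, 0, 0], "jaw": 85}, {"delta_pos": [0.08, 0, 0], "delta_rot": [0, 0, 0], "jaw": 85}, {"delta_pos": [0, 0, 0], "delta_rot": [0, 0, 0], "jaw": 85}, {"delta_pos": [0, 0, 0], "delta_rot": [0, 0, 0], "jaw": 85}])

```text
time_s: 13.17
tcp_pos: [0.5868, 0.084, 0.0934]
eef_rot: [[-0.034, 0.999, -0.003], [0.999, 0.034, 0.001], [0.001, -0.002, -1.0]]
ft_force: [-0.2, -0.7, 0.3]
finger_gap: 0.997
finger_force: 0.0
```

```bash
python3 b.py; python3 -c "
import cv2,glob,os
f=max(glob.glob('pics/last*'),key=os.path.getmtime)
cv2.imwrite('pics/fin.png',cv2.resize(cv2.imread(f)[60:290,150:400],(650,598)))"
```

```text
13.1667 [0.5868 0.084  0.0934] [-0.2252 -0.6881  0.2987]
[[313.     182.       0.6683  -0.0263]
 [339.     225.       0.6723  -0.2067]
 [337.     233.       0.6581  -0.2328]
 [264.     245.       0.4915  -0.2392]
 [252.     215.       0.4884  -0.1309]
 [251.     192.       0.5052  -0.0392]]
```

View pics/fin.png

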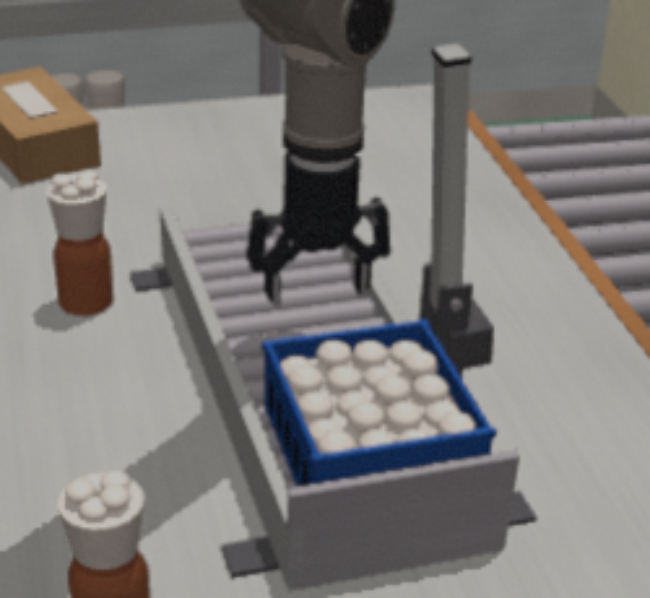

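The barrier stands upright (450,55). The basket sits flat against the plate, with its front rim at about (310,465)–(490,435), and it didn't rebound. Both bottles are in place and the gripper is clear, so I'll hand the job in.

```bash
python3 -c "
from rig import r
print(r.job_done())"
```

```text
the job is handed in; nothing more can be done
None
```

I handed the job in at about 13 s of the 59 s allowed: the barrier stands up by itself, the basket rests against the end plate, and the bottles were not moved; the brush was out of frame in the last picture and the judge's verdict was not shown.

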